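# Run a fingertip along the sample box to shut its row of lids

## Robot

A 6-joint arm with a two-finger parallel gripper is mounted at the origin on the work surface. World frame = base frame: x ahead of the robot, y to its left, z up, the work surface at z = 0. Lengths are in mm, angles in rad, forces in N, time in s.
With the tool pointing down it reaches from about 150 to 775 mm from the base axis. Payload 6.1 kg.
Tool frame: the origin (TCP) lies on the centre line of the jaws, within the pads' length; the fingertips stand 19 mm ahead of it and the grasp point (between the pads) is the TCP (ctrl.tip_reach is the distance from the TCP to the fingertips, in mm); z points along the fingers, x is the direction in which the jaws open and shut, and the axes are right-handed (so a half turn about z gives the same grasp; the last joint's range is limited). The gripper opens to 85 mm and grips with 20 to 120 N. Pads are 22 mm wide; open, the fingers measure 114 mm over their backs; the gripper's body (76 mm by 85 mm) begins 54 mm behind the grasp point. The pads swing forward as they close: fully open they stand 13 mm farther back than shut.
Start: joints at [1.291, 0.126, -0.04, 1.405, 0, 1.571], TCP at [144.98, 504.568, 250.295] pointing down, gripper open.
Joint ranges: [-2.72, 2.72], [-0.95, 1.95], [-1.27, 1.35], [-1.78, 2.02], [-1.46, 1.47], [-3.14, 3.14]. Speed limits (rad/s): [2.39, 2.39, 3.01, 3.14, 3.14, 3.14].

## Interface

Orientations are given as a 3x3 rotation matrix whose columns are the frame's x, y, z axes.
In Python, from cell import readout, snapshot, camera_info, ctrl gives the robot as it stands.
- The arm moves only by the shell command python3 -m creep 'ROWS' [OPENING] [FORCE]. ROWS is JSON, a list of rows, each an object of numbers: "tx", "ty", "tz": the shift along the tool's x, y, z in m; "turn": the turn about the tool's z in rad. In form: [{"tx": .., "ty": .., "tz": .., "turn": ..}, ...]. A call has 1 to 12 rows; each row shifts and turns the commanded pose from where the row before left it, along the tool's axes as they then stand; what a row does not reach is not made up. A row lasts 1/12 s, in which the tool goes at most 41.7 mm and 7.16 degrees, less where a joint would pass 70% of its speed; a pose out of reach is approached as far as the arm can. A call is refused whole if a number of a shift passes 0.0417 or a number of a turn 0.125, either way. A call with a gripper value outside its range is refused whole. OPENING is the opening in per cent of the stroke, from 0 (shut) to 100 (fully open), set as the call begins (- or left out, the last holds). The fingers move at their own pace and stop on an object; FORCE is the grip in N (left out, the last holds). Time passes only in rows, so rows that do not move let the fingers close. It gives the time, the measured TCP pose, the force and the opening at its end, in the units of the state.
- readout.get_state(): the state, without advancing time (a new reading comes with each control period).
- snapshot(name): name is "scene" or "top"; returns the picture (400x640x3 uint8, red, green, blue); there is no depth.
- camera_info(name): a dict with "mtx" (3x3 intrinsics, pixels), "T" (4x4, takes a point from camera to world coordinates). Camera axes: x right, y up, looking along -z (the intrinsics and any distortion apply to the point x, -y, -z); pixel columns grow to the right and rows downward; lengths in mm; the calibration is good to about 2 mm. A picture is of the moment at which its call begins. camera_info takes no time and is no camera call.
- ctrl.hand_in(): hands the job in, once; it reports no verdict.
The state is a dict: "time_s": time; "joint_positions": joint angles; "joint_vel": joint speeds; "joint_torque": joint torques, N m; "tool_pos": TCP position; "eef_rot": TCP orientation; "ft_force": force on the tool from outside, world axes, zero at the start; "moment": the same for the moment, N m; "gripper_width": finger opening in mm.
Only numpy, scipy, OpenCV 4.12 (cv2) and the standard library are available. Lean on these libraries where they do the work, as an engineer would, in place of code of your own. Each camera call takes 0.05 s, during which the arm holds its last target. There are 200 camera calls.

## Task

Shut the five green flip lids of the white sample box with one gentle stroke: with the fingers closed together, set the fingertips down on or just over the red dot, then run them lightly along the middle of the row to the blue dot, folding the lids down flat one after another and not lifting off on the way. Grip and lift nothing, do not bend a lid further open or shove the box along, and leave the other things on the table where they are. Finish with all five lids shut and the hand clear.

Things in the scene. Friction and masses are not known exactly. Their poses are not given: they have to be found in the camera images.
- sample_box: White plastic sample box, loose on the table, 0.9 kg: 68 mm wide (its x), 288 mm long (its y), 46 mm high. Origin: centre of its underside; z up. Its top is one level row along y: a flat solid end 44 mm long with a red dot at the +y end, five lime-green flip lids at 40 mm pitch, then a flat solid end 44 mm long with a blue dot at the -y end. When shut, the lids lie level with both flat ends, 46 mm above the table
- row_start (a point): centre of the red dot (20 mm across) on the flat +y end of the box, on its top surface, 22 mm from the first lid; axes as the box
- row_end (a point): centre of the blue dot (20 mm across) on the flat -y end of the box, on its top surface, 22 mm beyond the fifth lid; axes as the box
- row_mid (a point): middle of the row, level with the tops of the shut lids; axes as the box
- lid1 (a joint): The first (next to the red dot) lime-green lid counted from the red dot: a plate 68 mm wide, 38 mm long along the row, 4 mm thick, hinged on its edge nearest the red dot, so that its free edge, towards the blue dot, stands up. 0 = shut flat, growing as it opens (rad), 1.3 at most; begins ajar at 0.3 to 0.5 and stays where it is left (light friction, about 0.012 N m). A fingertip moving from the red dot towards the blue dot rides on to it at the hinge and folds it down
- lid2 (a joint): The second lime-green lid counted from the red dot: a plate 68 mm wide, 38 mm long along the row, 4 mm thick, hinged on its edge nearest the red dot, so that its free edge, towards the blue dot, stands up. 0 = shut flat, growing as it opens (rad), 1.3 at most; begins ajar at 0.3 to 0.5 and stays where it is left (light friction, about 0.012 N m). A fingertip moving from the red dot towards the blue dot rides on to it at the hinge and folds it down
- lid3 (a joint): The third lime-green lid counted from the red dot: a plate 68 mm wide, 38 mm long along the row, 4 mm thick, hinged on its edge nearest the red dot, so that its free edge, towards the blue dot, stands up. 0 = shut flat, growing as it opens (rad), 1.3 at most; begins ajar at 0.3 to 0.5 and stays where it is left (light friction, about 0.012 N m). A fingertip moving from the red dot towards the blue dot rides on to it at the hinge and folds it down
- lid4 (a joint): The fourth lime-green lid counted from the red dot: a plate 68 mm wide, 38 mm long along the row, 4 mm thick, hinged on its edge nearest the red dot, so that its free edge, towards the blue dot, stands up. 0 = shut flat, growing as it opens (rad), 1.3 at most; begins ajar at 0.3 to 0.5 and stays where it is left (light friction, about 0.012 N m). A fingertip moving from the red dot towards the blue dot rides on to it at the hinge and folds it down
- lid5 (a joint): The fifth (next to the blue dot) lime-green lid counted from the red dot: a plate 68 mm wide, 38 mm long along the row, 4 mm thick, hinged on its edge nearest the red dot, so that its free edge, towards the blue dot, stands up. 0 = shut flat, growing as it opens (rad), 1.3 at most; begins ajar at 0.3 to 0.5 and stays where it is left (light friction, about 0.012 N m). A fingertip moving from the red dot towards the blue dot rides on to it at the hinge and folds it down
- jar: Bystander: small jar with a red cap, 52 mm across, 75 mm high, loose; origin at the centre of its underside
- dish: Bystander: white sauce dish, 64 mm across, 22 mm high, loose; origin at the centre of its underside
- scissors: Bystander: kitchen scissors lying flat, red handles, about 200 mm long, 12 mm high, loose; origin near the pivot, blades to +x
- glove_box: Bystander: lime-green carton of gloves, 110 x 220 x 75 mm, loose; origin at the centre of its underside
- steel_bowl: Bystander: steel mixing bowl, 150 mm across, 60 mm high, loose; origin at the centre of its underside
- spoon: Bystander: spoon lying on the table, 180 mm long, loose; origin on its underside

How it is judged:
By the outcome, as a careful person would: the job done as asked, in the order asked, and still so for the second after the job is handed in, with the robot touching nothing.
It also fails if it takes over 40 s, if anything falls off the work surface, if the arm or the gripper's body presses on something with over 40 N, if the wrist force passes 120 N, or if a joint passes its speed limit or range.

## Working session

There is one attempt and no reset: what is moved stays moved. The work goes in short steps, Python scripts to look and compute and a shell command to move; the robot and the scene stay as the last step left them, time stands still between calls to the robot, and variables do not carry over. Pictures are saved under pics/ and viewed, about 8 in all and at most 12, crops included, and the job is handed in when it is done.

```bash
mkdir -p pics; ls; python3 - <<'E'
from cell import readout, snapshot, camera_info, ctrl
import cv2, numpy as np
np.set_printoptions(precision=3,suppress=True)
for n in("scene","top"):
    im=snapshot(n); cv2.imwrite(f"pics/{n}0.png",im[:,:,::-1]); c=camera_info(n); print(n,c)
s=readout.get_state(); print(s, ctrl.tip_reach)
E
```

```text
pics
scene {'mtx': array([[420.994,   0.   , 317.43 ],
       [  0.   , 420.994, 200.221],
       [  0.   ,   0.   ,   1.   ]]), 'T': array([[  -0.706,   -0.553,    0.443, 1166.131],
       [   0.709,   -0.54 ,    0.455,  617.403],
       [  -0.012,    0.635,    0.772, 1150.263],
       [   0.   ,    0.   ,    0.   ,    1.   ]])}
top {'mtx': array([[456.372,   0.   , 311.609],
       [  0.   , 456.372, 194.352],
       [  0.   ,   0.   ,   1.   ]]), 'T': array([[   0.002,    0.993,   -0.119,  395.324],
       [  -1.   ,    0.002,    0.   ,   -4.037],
       [   0.   ,    0.119,    0.993, 1338.079],
       [   0.   ,    0.   ,    0.   ,    1.   ]])}
{'time_s': 0.1, 'joint_positions': array([ 1.291,  0.126, -0.041,  1.405, -0.   ,  1.571]), 'joint_vel': array([-0.   , -0.003,  0.003, -0.002, -0.001, -0.   ]), 'joint_torque': array([ -0.001, -43.691,  35.36 ,   0.014,  -0.   ,  -0.   ]), 'tool_pos': array([144.887, 504.243, 249.582]), 'eef_rot': array([[ 0.276,  0.961, -0.   ],
       [ 0.961, -0.276, -0.001],
       [-0.001,  0.   , -1.   ]]), 'ft_force': array([ 0.83 , -0.263,  0.582]), 'moment': array([-0.013, -0.032,  0.005]), 'gripper_width': 85.61123746612748} 19.0
```

View pics/top0.png

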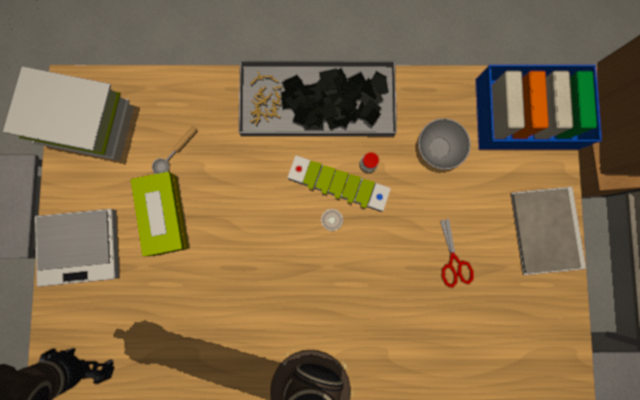

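View pics/scene0.png

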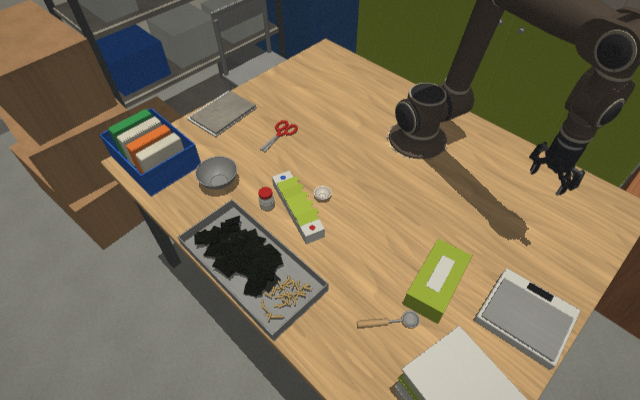

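Top view: red dot near (299,169), blue dot near (380,197), jar cap (370,160) just beside the box and dish (332,219). The scene view shows the same layout, with the red dot near (312,227) and the blue dot near (283,177).

```bash
cat > loc.py <<'E'
import cv2, numpy as np
from cell import camera_info
np.set_printoptions(precision=3,suppress=True)
def ray(n,uv):
    c=camera_info(n);K,T=c["mtx"],c["T"]
    d=np.linalg.inv(K)@[uv[0],uv[1],1]; d=T[:3,:3]@[d[0],-d[1],-d[2]]
    return T[:3,3],d
def onz(n,uv,z):
    o,d=ray(n,uv); return o+d*(z-o[2])/d[2]
def proj(n,p):
    c=camera_info(n);q=np.linalg.inv(c["T"])@[*p,1];u=c["mtx"]@[q[0],-q[1],-q[2]];return u[:2]/u[2]
def dot(im,col,roi):  # im RGB, roi x0,y0,x1,y1
    x0,y0,x1,y1=roi; h=cv2.cvtColor(im[y0:y1,x0:x1],cv2.COLOR_RGB2HSV)
    H,S,V=[h[...,i].astype(int) for i in range(3)]
    m=((H<8)|(H>172)) if col=="red" else ((H>100)&(H<130))
    m=(m&(S>120)&(V>60)).astype(np.uint8)
    n,l,st,ce=cv2.connectedComponentsWithStats(m)
    i=1+np.argmax(st[1:,4]); return ce[i]+[x0,y0],st[i,4]
E
python3 - <<'E'
from loc import *
P={}
for n,rr,rb in(("top",(290,160,308,178),(371,188,389,206)),("scene",(302,218,322,238),(273,168,293,187))):
    im=cv2.imread(f"pics/{n}0.png")[:,:,::-1]
    for c,r in(("red",rr),("blue",rb)):
        uv,a=dot(im,c,r); P[n,c]=onz(n,uv,46); print(n,c,uv,a,P[n,c])
    v=P[n,"blue"]-P[n,"red"]; print("len",np.linalg.norm(v),"ang",np.arctan2(v[1],v[0]))
print("jar",onz("top",(370.5,159.5),75),"dish",onz("top",(332,219),22))
a=cv2.imread("pics/top0.png")[130:250,270:410];b=cv2.imread("pics/scene0.png")[160:255,245:345]
cv2.imwrite("pics/crop0.png",np.vstack([cv2.resize(a,(560,300),interpolation=2)[:, :],cv2.resize(b,(560,300),interpolation=2)]))
E
```

```text
top red [298.414 168.276] 29 [625.031  33.705  46.   ]
top blue [379.1 196.3] 20 [ 544.433 -196.662   46.   ]
len 244.05953598818994 ang -1.9073507014346622
scene red [311.85 227.2 ] 20 [624.851  33.773  46.   ]
scene blue [282.5 177. ] 14 [ 543.467 -197.471   46.   ]
len 245.1476207401981 ang -1.9092002464635685
jar [ 645.256 -169.802   75.   ] dish [481.034 -63.266  22.   ]
```

```bash
python3 -m creep '[{"tx":0,"ty":0,"tz":0,"turn":0},{"ty":0.02}]' 0 20
```

```text
$[1]: bad value
```

```bash
python3 -m creep '[{"tx":0,"ty":0,"tz":0,"turn":0.057},{"tx":-0.014,"ty":0.030,"tz":0,"turn":0},{"tx":-0.014,"ty":0.030,"tz":0,"turn":0},{"tx":-0.014,"ty":0.030,"tz":0,"turn":0},{"tx":-0.014,"ty":0.030,"tz":0,"turn":0},{"tx":-0.014,"ty":0.030,"tz":0,"turn":0},{"tx":-0.014,"ty":0.030,"tz":0,"turn":0},{"tx":-0.014,"ty":0.030,"tz":0,"turn":0},{"tx":-0.014,"ty":0.030,"tz":0,"turn":0},{"tx":-0.014,"ty":0.030,"tz":0,"turn":0},{"tx":-0.014,"ty":0.030,"tz":0,"turn":0}]' 0 20
```

```text
time_s: 1.02
tool_pos: [382.6, 271.8, 250.1]
eef_rot: [[0.33, 0.944, -0.0], [0.944, -0.33, -0.0], [-0.0, -0.0, -1.0]]
ft_force: [-0.1, 1.2, -0.6]
gripper_width: -0.0
```

View pics/crop0.png

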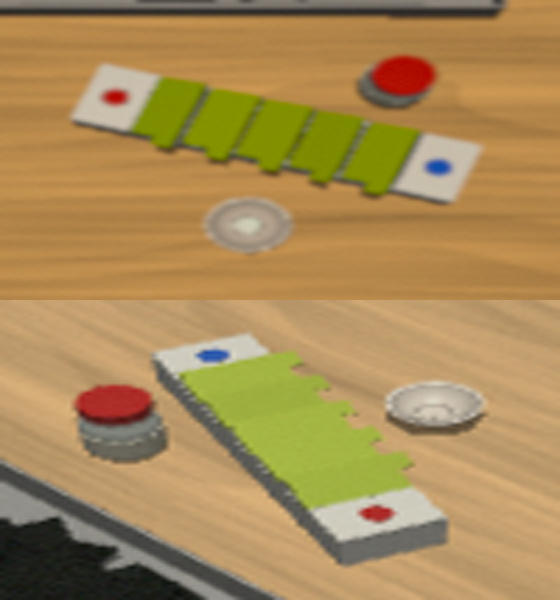

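The crop shows all five lids ajar with their free edges towards the blue dot. The jar and dish stand off to the two sides of the box, clear of the row. Next I go above the red dot.

```bash
python3 -m creep '[{"tx":-0.0145,"ty":0.0307,"tz":0,"turn":0},{"tx":-0.0145,"ty":0.0307,"tz":0,"turn":0},{"tx":-0.0145,"ty":0.0307,"tz":0.01,"turn":0},{"tx":-0.0145,"ty":0.0307,"tz":0.01,"turn":0},{"tx":-0.0145,"ty":0.0307,"tz":0.01,"turn":0},{"tx":-0.0145,"ty":0.0307,"tz":0.015,"turn":0},{"tx":-0.0145,"ty":0.0307,"tz":0.015,"turn":0},{"tx":-0.0145,"ty":0.0307,"tz":0.015,"turn":0},{"tx":-0.0145,"ty":0.0307,"tz":0.015,"turn":0},{"tx":-0.0145,"ty":0.0307,"tz":0.015,"turn":0},{"tx":0,"ty":0,"tz":0.01,"turn":0},{"tx":0,"ty":0,"tz":0,"turn":0}]' 0 20
python3 - <<'E'
from loc import *
from cell import snapshot
o=[]
for n,(x,y) in(("top",(335,180)),("scene",(300,190))):
    im=snapshot(n)[:,:,::-1]; cv2.imwrite(f"pics/{n}1.png",im); o.append(cv2.resize(im[y-60:y+60,x-80:x+80],(400,300),interpolation=2))
cv2.imwrite("pics/crop1.png",np.hstack(o))
E
```

```text
time_s: 2.02
tool_pos: [622.8, 33.5, 131.5]
eef_rot: [[0.333, 0.943, -0.006], [0.943, -0.333, -0.0], [-0.002, -0.005, -1.0]]
ft_force: [-0.2, 0.4, -1.3]
gripper_width: 0.1
```

View pics/crop1.png

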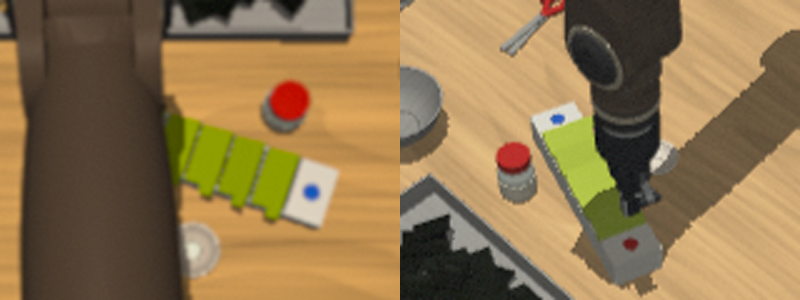

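The crop shows the fingers closed and coming in above the red-dot end. The jar and dish are clear. I'll go down in steps, watching the force.

```bash
python3 -c "
from cell import readout;s=readout.get_state();print(s['time_s'],s['tool_pos'],s['ft_force'])"; python3 -m creep '[{"tx":0,"ty":0.002,"tz":0.01,"turn":0},{"tx":0,"ty":0,"tz":0.012,"turn":0},{"tx":0,"ty":0,"tz":0.012,"turn":0},{"tx":0,"ty":0,"tz":0.01,"turn":0},{"tx":0,"ty":0,"tz":0.008,"turn":0},{"tx":0,"ty":0,"tz":0.004,"turn":0},{"tx":0,"ty":0,"tz":0,"turn":0},{"tx":0,"ty":0,"tz":0,"turn":0}]' 0 20
```

```text
2.1167 [622.82419233  35.16986789 134.67279679] [-0.88464327  0.50027106  0.30645487]
time_s: 2.78
tool_pos: [625.5, 34.4, 79.2]
eef_rot: [[0.33, 0.944, -0.0], [0.944, -0.33, 0.0], [-0.0, -0.0, -1.0]]
ft_force: [0.2, 0.4, 0.1]
gripper_width: -0.1
```

```bash
python3 -m creep '[{"tx":0,"ty":0,"tz":0.005,"turn":0},{"tx":0,"ty":0,"tz":0.004,"turn":0},{"tx":0,"ty":0,"tz":0.002,"turn":0},{"tx":0,"ty":0,"tz":0.001,"turn":0},{"tx":0,"ty":0,"tz":0,"turn":0},{"tx":0,"ty":0,"tz":0,"turn":0}]' 0 20;  python3 -m creep '[{"tx":0,"ty":0,"tz":0.001,"turn":0},{"tx":0,"ty":0,"tz":0,"turn":0},{"tx":0,"ty":0,"tz":0,"turn":0}]'
```

```text
time_s: 3.28
tool_pos: [625.6, 34.3, 67.3]
eef_rot: [[0.33, 0.944, 0.0], [0.944, -0.33, -0.0], [-0.0, 0.0, -1.0]]
ft_force: [-0.2, 0.2, -0.4]
gripper_width: 0.3
time_s: 3.53
tool_pos: [625.6, 34.3, 66.3]
eef_rot: [[0.33, 0.944, 0.0], [0.944, -0.33, 0.0], [0.0, 0.0, -1.0]]
ft_force: [0.4, 0.0, 0.4]
gripper_width: -0.0
```

```bash
python3 - <<'E'
from loc import *
from cell import snapshot
im=snapshot("scene")[:,:,::-1]; cv2.imwrite("pics/scene2.png",im); cv2.imwrite("pics/crop2.png",cv2.resize(im[170:260,250:370],(640,480),interpolation=2))
E
```

```text
(no output)
```

View pics/crop2.png

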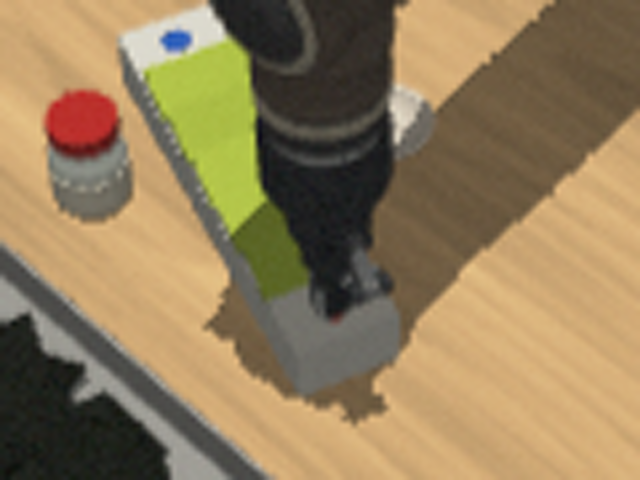

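The fingertips stand right at the red dot, near (336,315) in the crop, about 1 mm above the surface. I'll feel for contact in 0.5 mm steps.

```bash
for i in 1 2 3; do :; done; python3 -m creep '[{"tx":0,"ty":0,"tz":0.001,"turn":0},{"tx":0,"ty":0,"tz":0,"turn":0},{"tx":0,"ty":0,"tz":0,"turn":0}]' | grep -E "pos|force"; python3 -m creep '[{"tx":0,"ty":0,"tz":0.0005,"turn":0},{"tx":0,"ty":0,"tz":0,"turn":0},{"tx":0,"ty":0,"tz":0,"turn":0}]' | grep -E "pos|force"
```

```text
tool_pos: [625.5, 34.3, 65.2]
ft_force: [-1.4, 0.1, 0.3]
tool_pos: [625.6, 34.3, 65.1]
ft_force: [-0.8, -0.7, 3.0]
```

Contact was at TCP z of about 65.1 with roughly 3 N. The stroke goes along -x of the tool, 245 mm, with no sideways drift needed.

```bash
python3 -m creep '[{"tx":-0.003,"ty":0,"tz":0,"turn":0},{"tx":-0.005,"ty":0,"tz":0,"turn":0},{"tx":-0.005,"ty":0,"tz":0,"turn":0},{"tx":-0.005,"ty":0,"tz":0,"turn":0},{"tx":-0.005,"ty":0,"tz":0,"turn":0},{"tx":-0.005,"ty":0,"tz":0,"turn":0},{"tx":-0.005,"ty":0,"tz":0,"turn":0}]'
```

```text
time_s: 4.67
tool_pos: [614.7, 2.7, 65.1]
eef_rot: [[0.331, 0.944, 0.001], [0.944, -0.331, 0.0], [0.0, 0.0, -1.0]]
ft_force: [1.0, 3.2, 4.1]
gripper_width: -0.2
```

```bash
cat > chk.py <<'E'
from loc import *
from cell import snapshot, readout
for n,rb in(("top",(366,183,396,211)),("scene",(268,163,298,191))):
    im=snapshot(n)
    try: uv,a=dot(im,"blue",rb); print(n,uv,a,onz(n,uv,46))
    except Exception as e: print(n,"hidden")
s=readout.get_state(); print(s['time_s'],s['tool_pos'],s['ft_force'])
E
python3 chk.py
```

```text
top [379.1 196.3] 20 [ 544.433 -196.662   46.   ]
scene [282.5 177. ] 14 [ 543.467 -197.471   46.   ]
4.7667 [614.434   1.961  65.054] [ 0.993 -0.294  5.12 ]
```

The blue dot hasn't shifted in either view. I'll ease the pressure by 0.2 mm and carry on.

```bash
python3 -m creep '[{"tx":-0.003,"ty":0,"tz":-0.0002,"turn":0},{"tx":-0.005,"ty":0,"tz":0,"turn":0},{"tx":-0.005,"ty":0,"tz":0,"turn":0},{"tx":-0.005,"ty":0,"tz":0,"turn":0},{"tx":-0.005,"ty":0,"tz":0,"turn":0},{"tx":-0.005,"ty":0,"tz":0,"turn":0},{"tx":-0.005,"ty":0,"tz":0,"turn":0},{"tx":-0.005,"ty":0,"tz":0,"turn":0}]'; python3 chk.py
```

```text
time_s: 5.43
tool_pos: [602.0, -33.2, 65.0]
eef_rot: [[0.33, 0.944, 0.0], [0.944, -0.33, 0.0], [0.0, 0.0, -1.0]]
ft_force: [1.3, 3.4, 4.6]
gripper_width: 0.2
top [379.1 196.3] 20 [ 544.433 -196.662   46.   ]
scene [282.5 177. ] 14 [ 543.467 -197.471   46.   ]
5.5333 [601.714 -33.883  65.052] [ 0.429 -0.169  5.194]
```

```bash
python3 -m creep '[{"tx":-0.004,"ty":0,"tz":-0.0002,"turn":0},{"tx":-0.005,"ty":0,"tz":0,"turn":0},{"tx":-0.005,"ty":0,"tz":0,"turn":0},{"tx":-0.005,"ty":0,"tz":0,"turn":0},{"tx":-0.005,"ty":0,"tz":0,"turn":0},{"tx":-0.005,"ty":0,"tz":0,"turn":0},{"tx":-0.005,"ty":0,"tz":0,"turn":0},{"tx":-0.005,"ty":0,"tz":0,"turn":0},{"tx":-0.005,"ty":0,"tz":0,"turn":0}]'; python3 chk.py
```

```text
time_s: 6.28
tool_pos: [587.2, -74.8, 65.1]
eef_rot: [[0.331, 0.944, -0.0], [0.944, -0.331, -0.0], [-0.0, -0.0, -1.0]]
ft_force: [0.8, 2.3, 1.3]
gripper_width: 0.3
top [379.1 196.3] 20 [ 544.433 -196.662   46.   ]
scene [281.8 177. ] 10 [ 545.209 -199.26    46.   ]
6.3833 [586.987 -75.504  65.091] [-0.775 -1.883  3.682]
```

```bash
python3 -m creep '[{"tx":-0.005,"ty":0,"tz":0,"turn":0},{"tx":-0.005,"ty":0,"tz":0,"turn":0},{"tx":-0.005,"ty":0,"tz":0,"turn":0},{"tx":-0.005,"ty":0,"tz":0,"turn":0},{"tx":-0.005,"ty":0,"tz":0,"turn":0},{"tx":-0.005,"ty":0,"tz":0,"turn":0},{"tx":-0.005,"ty":0,"tz":0,"turn":0},{"tx":-0.005,"ty":0,"tz":0,"turn":0},{"tx":-0.005,"ty":0,"tz":0,"turn":0}]'; python3 chk.py
```

```text
time_s: 7.13
tool_pos: [572.4, -117.3, 65.1]
eef_rot: [[0.331, 0.944, -0.0], [0.944, -0.331, -0.0], [-0.0, -0.0, -1.0]]
ft_force: [1.4, 1.6, 1.0]
gripper_width: -0.0
top hidden
scene [282. 177.] 9 [ 544.711 -198.749   46.   ]
7.2333 [ 572.193 -117.877   65.094] [-0.785 -0.895  1.453]
```

```bash
python3 -m creep '[{"tx":-0.005,"ty":0,"tz":0.0001,"turn":0},{"tx":-0.005,"ty":0,"tz":0,"turn":0},{"tx":-0.005,"ty":0,"tz":0,"turn":0},{"tx":-0.005,"ty":0,"tz":0,"turn":0},{"tx":-0.005,"ty":0,"tz":0,"turn":0},{"tx":-0.005,"ty":0,"tz":0,"turn":0},{"tx":-0.005,"ty":0,"tz":0,"turn":0},{"tx":-0.005,"ty":0,"tz":0,"turn":0}]'; python3 -c "
from cell import readout;s=readout.get_state();print(s['time_s'],s['tool_pos'],s['ft_force'])"
```

```text
time_s: 7.9
tool_pos: [559.3, -155.0, 65.1]
eef_rot: [[0.331, 0.944, -0.0], [0.944, -0.331, -0.0], [-0.0, -0.0, -1.0]]
ft_force: [0.1, 0.9, 1.0]
gripper_width: 0.0
7.9 [ 559.26227534 -155.0114526    65.09031639] [0.12871921 0.8687994  0.98664056]
```

```bash
python3 -m creep '[{"tx":-0.005,"ty":0,"tz":0.0001,"turn":0},{"tx":-0.005,"ty":0,"tz":0,"turn":0},{"tx":-0.005,"ty":0,"tz":0,"turn":0},{"tx":-0.005,"ty":0,"tz":0,"turn":0},{"tx":-0.005,"ty":0,"tz":0,"turn":0},{"tx":-0.005,"ty":0,"tz":0,"turn":0},{"tx":-0.005,"ty":0,"tz":0,"turn":0},{"tx":-0.005,"ty":0,"tz":0,"turn":0},{"tx":-0.004,"ty":0,"tz":0,"turn":0},{"tx":0,"ty":0,"tz":0,"turn":0},{"tx":0,"ty":0,"tz":0,"turn":0}]'
```

```text
time_s: 8.82
tool_pos: [544.7, -196.9, 65.1]
eef_rot: [[0.331, 0.944, -0.0], [0.944, -0.331, -0.002], [-0.002, 0.0, -1.0]]
ft_force: [-1.0, -2.5, 3.1]
gripper_width: 0.2
```

```bash
python3 - <<'E'
from loc import *
from cell import snapshot
im=snapshot("scene")[:,:,::-1]; cv2.imwrite("pics/crop3.png",cv2.resize(im[150:250,240:360],(720,600),interpolation=2))
E
```

```text
(no output)
```

View pics/crop3.png

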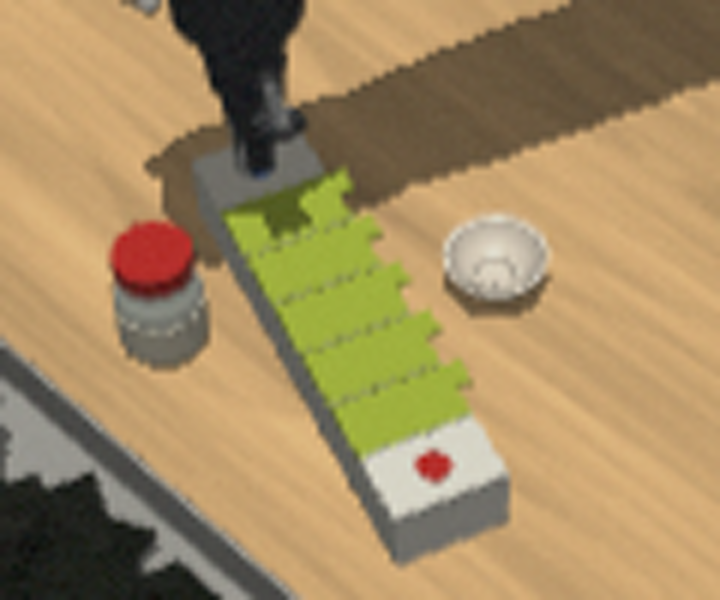

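The crop shows the tip on the blue dot, near (262,170), and all five lids lying flat with thin seams. The jar and dish are where they were. Next I lift straight up and back the hand off.

```bash
python3 -m creep '[{"tx":0,"ty":0,"tz":-0.005,"turn":0},{"tx":0,"ty":0,"tz":-0.015,"turn":0},{"tx":0,"ty":0,"tz":-0.025,"turn":0},{"tx":0,"ty":0,"tz":-0.03,"turn":0},{"tx":0,"ty":0,"tz":-0.03,"turn":0},{"tx":0,"ty":0,"tz":-0.03,"turn":0},{"tx":-0.03,"ty":0,"tz":-0.02,"turn":0},{"tx":-0.03,"ty":0,"tz":0,"turn":0},{"tx":-0.03,"ty":0,"tz":0,"turn":0},{"tx":-0.03,"ty":0,"tz":0,"turn":0},{"tx":-0.02,"ty":0,"tz":0,"turn":0},{"tx":0,"ty":0,"tz":0,"turn":0}]'
python3 -m creep '[{"tx":-0.02,"ty":-0.02,"tz":0,"turn":0},{"tx":-0.02,"ty":-0.02,"tz":0,"turn":0},{"tx":-0.02,"ty":-0.02,"tz":0,"turn":0},{"tx":-0.02,"ty":-0.02,"tz":0,"turn":0},{"tx":0,"ty":0,"tz":0,"turn":0},{"tx":0,"ty":0,"tz":0,"turn":0}]'
python3 - <<'E'
from loc import *
from cell import snapshot
a=snapshot("top");b=snapshot("scene")
for n,im,rr,rb in(("top",a,(290,160,308,178),(371,188,389,206)),("scene",b,(302,218,322,238),(273,168,293,187))):
    for c,r in(("red",rr),("blue",rb)):
        try: uv,k=dot(im,c,r); print(n,c,uv,k,onz(n,uv,46))
        except Exception: print(n,c,"hidden")
cv2.imwrite("pics/crop4.png",np.vstack([cv2.resize(a[140:230,280:420],(466,300),interpolation=2),cv2.resize(b[150:245,245:345],(466,300),interpolation=2)])[:,:,::-1])
E
```

```text
time_s: 9.87
tool_pos: [497.2, -330.9, 219.5]
eef_rot: [[0.334, 0.943, -0.001], [0.943, -0.334, -0.0], [-0.001, -0.001, -1.0]]
ft_force: [-0.3, 0.7, -0.8]
gripper_width: 0.2
time_s: 10.37
tool_pos: [396.0, -376.9, 220.1]
eef_rot: [[0.332, 0.943, 0.0], [0.943, -0.332, 0.001], [0.001, -0.0, -1.0]]
ft_force: [0.8, -0.2, 0.3]
gripper_width: -0.1
top red [298.367 168.367] 30 [624.766  33.839  46.   ]
top blue [379.1 196.3] 20 [ 544.433 -196.662   46.   ]
scene red [311.85 227.2 ] 20 [624.851  33.773  46.   ]
scene blue [282.5 177. ] 14 [ 543.467 -197.471   46.   ]
```

View pics/crop4.png

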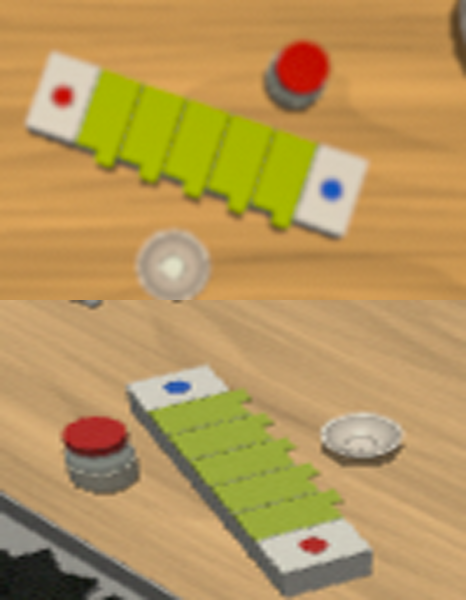

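Both views show five flat lids with even, thin seams. The dots are where they were before the stroke, to within a tenth of a pixel, and the hand is clear.

```bash
python3 -c "
from cell import ctrl; print(ctrl.hand_in())"
```

```text
the job is handed in; nothing more can be done
None
```

All five lids were shut with one stroke, and the job is handed in. With the fingers closed, I set the tips down on the red dot and ran them to the blue dot without lifting. I then raised the hand straight up and moved it clear, about 10 s in all.

- **Force:** contact readings ran about 1–5 N downward and up to about 3.5 N along the row. I eased the pressure by 0.2 mm twice on the way. Each reading has about 1 N of noise.
- **Lids:** the last pictures from both cameras show all five flat with thin, even seams. I judged this by eye and did not measure the lid angles.
- **Box and other things:** both dots are within about 0.1 pixel of where they started, so the box did not move. The jar and dish look unmoved in the pictures. I did not re-check the other bystanders, but the hand did not go near them.
- **Disagreements:** the two cameras differed by about 1 mm on the blue dot's position, which is within their calibration. During the stroke the arm hid the blue dot partly in one view and fully in the other. No check failed.

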